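# Make up two pottery class kits

## Robot

A 7-joint arm with a two-finger parallel gripper is mounted at the origin on the work surface. World frame = base frame: x ahead of the robot, y to its left, z up, the work surface at z = 0. Lengths are in m, angles in rad, forces in N, time in s.
With the tool pointing down it reaches from about 0.4 to 0.85 m from the base axis. Payload 4.5 kg.
Tool frame: the origin (TCP) lies at the very end of the fingers, on their centre line; the grasp point (between the pads) lies 19 mm behind it; z points along the fingers, x is the direction in which the jaws open and shut, and the axes are right-handed (so a half turn about z gives the same grasp; the last joint's range is limited). The gripper opens to 88 mm and grips with 3 to 60 N. Pads are 18 mm wide; open, the fingers measure 123 mm over their backs; the gripper's body (75 mm by 187 mm) begins 45 mm behind the grasp point.
Start: joints at [1.367, 0.689, -0.195, 1.565, 0.157, 0.902, -0.215], TCP at [0.147, -0.607, 0.239] pointing down, gripper open.
Joint ranges: [-3.01, 3.01], [-0.46, 2.08], [-1.47, 1.51], [0.13, 2.56], [-1, 4.14], [0.04, 2.09], [-2.66, 2.66]. Speed limits (rad/s): [2.57, 2.57, 3.14, 3.14, 3.14, 3.14, 3.14].

## Interface

Orientations are given as [roll, pitch, yaw] about the fixed x, y, z axes, in that order (R = Rz(yaw) Ry(pitch) Rx(roll)).
In Python, from bench import env gives the robot as it stands.
- The arm moves only by the shell command python3 -m jog 'ROWS' [FORCE]. ROWS is JSON, a list of rows, each a list of 3 entries, a list of its own where there are three numbers: the closure, from 0 (fully open) to 1 (shut), then the shift along the tool's x, y, z in cm, then the turn, a rotation vector about the tool's x, y, z in degrees. In form: [[jaw, [tx, ty, tz], [wx, wy, wz]], ...]. A call has 1 to 20 rows; each row is the pose to reach, as a shift and turn from the pose measured when the call began, along the tool's axes at that moment; what a row does not reach only later rows make up. A row lasts 1/12 s, in which the tool goes at most 41.7 mm and 7.16 degrees, less where a joint would pass 70% of its speed; a pose out of reach is approached as far as the arm can. A call with a gripper value outside its range is refused whole. The fingers move at their own pace and stop on an object; FORCE is the grip in N (left out, the last holds). Time passes only in rows, so rows that repeat a pose let the fingers close. It gives the time, the measured TCP pose, the force and the opening at its end, in the units of the state.
- env.read_state(): the state, without advancing time (a new reading comes with each control period).
- env.get_image(name): name is "scene" or "top" or "wrist"; returns a dict with "pixels" (480x640x3 uint8, red, green, blue), "range_z" (480x640 float32, m along the optical axis (not along the pixel's ray), 0 where there is no reading), "vertical_fov" (degrees; the focal length in pixels is half the picture's height over the tangent of half this angle, whatever the lens; pixels are square), "cx", "cy" (the principal point, pixels), "cam_to_world" (4x4, takes a point from camera to world coordinates). Camera axes: x right, y down, z forward; pixel columns grow to the right and rows downward; lengths in m; the calibration is good to about 2 mm. A picture is of the moment at which its call begins.
- env.finish_job(): hands the job in, once; it reports no verdict.
The state is a dict: "time": time; "joints": joint angles; "qvel": joint speeds; "tau": joint torques, N m; "eef_pos": TCP position; "eef_rot": TCP orientation; "wrist_force": force on the tool from outside, world axes, zero at the start; "moment": the same for the moment, N m; "width": finger opening in m.
Only numpy, scipy, OpenCV 4.12 (cv2) and the standard library are available. Lean on these libraries where they do the work, as an engineer would, in place of code of your own. Each camera call takes 0.05 s, during which the arm holds its last target. There are 200 camera calls.

## Task

Make up the two kits for tonight's pottery class. Into the blue tray go the red-handled loop tool and the jar with the yellow lid; into the green tray go the plain wooden knife, the jar with the red lid and the wooden stamp. Lay each hand tool flat and lengthwise in its tray's long pocket and stand the jars and the stamp upright in the small pockets, one to a pocket; set things down rather than dropping them, and leave the black-lidded jar and the black-handled tool where they are.

Things in the scene. Friction and masses are not known exactly. Their poses are not given: they have to be found in the camera images.
- blue_tray: blue tray, open on top, lying flat and fixed to the table. Origin: centre of its underside. Outside 162 mm along its x, 166 mm along its y, walls and dividers 4 mm thick with tops 14 mm above the table; floor top 4 mm above the table. Three pockets: one long pocket (inside 154 mm along x, 84 mm along y) centred at x = 0, y = -37 mm; two small near-square pockets (each inside 75 mm along x, 70 mm along y) centred at x = -39.5 mm and x = +39.5 mm, both at y = +44 mm.
- green_tray: green tray, open on top, lying flat and fixed to the table. Origin: centre of its underside. Outside 162 mm along its x, 166 mm along its y, walls and dividers 4 mm thick with tops 14 mm above the table; floor top 4 mm above the table. Three pockets: one long pocket (inside 154 mm along x, 84 mm along y) centred at x = 0, y = -37 mm; two small near-square pockets (each inside 75 mm along x, 70 mm along y) centred at x = -39.5 mm and x = +39.5 mm, both at y = +44 mm.
- loop_tool: trimming loop tool with a red plastic handle; 130 mm long in all, lying flat on the table along its own x. Its handle is a bar 16 mm wide and 16 mm high that runs from x = -65 mm to x = +25 mm; beyond it a steel ferrule and a thin steel wire loop 30 mm wide reach x = +65 mm. Origin: middle of its length, on the underside (so 8 mm below the handle's centre line), at a spot where the handle can be gripped across its y. About 50 g.
- wood_knife: modelling knife, all of plain brown wood; 130 mm long in all, lying flat on the table along its own x. Its handle is a bar 16 mm wide and 16 mm high that runs from x = -65 mm to x = +25 mm; beyond it the narrower wooden blade reaches x = +65 mm. Origin: middle of its length, on the underside (so 8 mm below the handle's centre line), at a spot where the handle can be gripped across its y. About 50 g.
- yellow_jar: glaze jar standing upright: white round jar 44 mm in diameter with a yellow lid (45 mm in diameter, from 36 mm up to 52 mm) and a band of the same colour; 52 mm tall in all, about 90 g. Origin: centre of its underside; z up its axis.
- red_jar: glaze jar standing upright: white round jar 44 mm in diameter with a red lid (45 mm in diameter, from 36 mm up to 52 mm) and a band of the same colour; 52 mm tall in all, about 90 g. Origin: centre of its underside; z up its axis.
- stamp: brown wooden stamp like a chess pawn, standing upright, 52 mm tall, about 50 g: foot 36 mm in diameter and 12 mm high, waist 18 mm in diameter, and a round knob 30 mm in diameter from 32 to 46 mm height to grip it by. Origin: centre of its underside; z up its axis.
- black_jar: not part of any kit, leave it: glaze jar standing upright: white round jar 44 mm in diameter with a black lid (45 mm in diameter, from 36 mm up to 52 mm) and a band of the same colour; 52 mm tall in all, about 90 g. Origin: centre of its underside; z up its axis.
- ball_tool: not part of any kit, leave it: ball-tipped tool with a black handle; 130 mm long in all, lying flat on the table along its own x. Its handle is a bar 16 mm wide and 16 mm high that runs from x = -65 mm to x = +25 mm; beyond it a thin steel rod with a ball reaches x = +65 mm. Origin: middle of its length, on the underside (so 8 mm below the handle's centre line), at a spot where the handle can be gripped across its y. About 50 g.
Things that resemble listed ones, but are neither listed nor needed, are in the scene too. Several things look just like the red_jar: the one meant starts nearest to the robot's base.

How it is judged:
By the outcome, as a careful person would: the job done as asked, in the order asked, and still so for the second after the job is handed in, with the robot touching nothing.
It also fails if it takes over 131 s, if anything falls off the work surface, if the arm or the gripper's body presses on something with over 40 N, if the wrist force passes 120 N, or if a joint passes its speed limit or range.

## Working session

There is one attempt and no reset: what is moved stays moved. The work goes in short steps, Python scripts to look and compute and a shell command to move; the robot and the scene stay as the last step left them, time stands still between calls to the robot, and variables do not carry over. Pictures are saved under pics/ and viewed, about 12 in all and at most 16, crops included, and the job is handed in when it is done.

```bash
mkdir -p pics; ls
cat > h.py <<'E'
import numpy as np, cv2
from bench import env
from scipy.spatial.transform import Rotation as R
def img(n,save=None):
    d=env.get_image(n); d['f']=240/np.tan(np.radians(d['vertical_fov'])/2)
    if save: cv2.imwrite('pics/'+save,d['pixels'][:,:,::-1])
    return d
def cloud(d):
    v,u=np.mgrid[:480,:640]; z=d['range_z']
    p=np.stack([(u-d['cx'])/d['f']*z,(v-d['cy'])/d['f']*z,z],-1)
    T=np.array(d['cam_to_world']); return p@T[:3,:3].T+T[:3,3]
def ray(d,u,v,h):
    T=np.array(d['cam_to_world']); r=T[:3,:3]@np.array([(u-d['cx'])/d['f'],(v-d['cy'])/d['f'],1])
    return T[:3,3]+r*(h-T[2,3])/r[2]
E
python3 - <<'E'
from h import *
s=env.read_state(); print(s)
for n in ['top','scene']:
    d=img(n,n+'0.png'); print(n,d['vertical_fov'],d['cx'],d['cy'],np.round(d['cam_to_world'],3).tolist())
E
```

```text
pics
{'time': 0.0, 'joints': array([ 1.36682718,  0.68997474, -0.19448114,  1.56633966,  0.15731512,
        0.90253227, -0.21508127]), 'qvel': array([-3.57532303e-05,  4.09439599e-04,  1.70623438e-05, -6.21456881e-06,
       -8.10749563e-05,  1.22196863e-03, -5.27789911e-05]), 'tau': array([-1.33024446e-04, -5.27566874e+01, -1.26732677e+00, -1.53430653e+01,
       -5.27660816e-02,  6.27172718e-03,  1.58672265e-04]), 'eef_pos': array([ 0.14698647, -0.60681087,  0.23791616]), 'eef_rot': array([ 3.14141937e+00,  1.85486915e-03, -1.33294071e+00]), 'wrist_force': array([ 0.34657512, -0.38421576, -0.28024528]), 'moment': array([-0.06454069, -0.0715041 , -0.05199558]), 'width': 0.08821573986487338}
top 46.49371493210028 327.2956729504012 229.60270343571327 [[0.023, -0.998, 0.066, 0.514], [-1.0, -0.023, 0.001, 0.002], [0.0, -0.066, -0.998, 1.182], [0.0, 0.0, 0.0, 1.0]]
scene 47.535001447361225 312.2512111062467 235.22234048517225 [[-0.71, 0.508, -0.488, 1.055], [0.704, 0.53, -0.473, 0.443], [0.018, -0.679, -0.734, 0.69], [0.0, 0.0, 0.0, 1.0]]
```

View pics/top0.png

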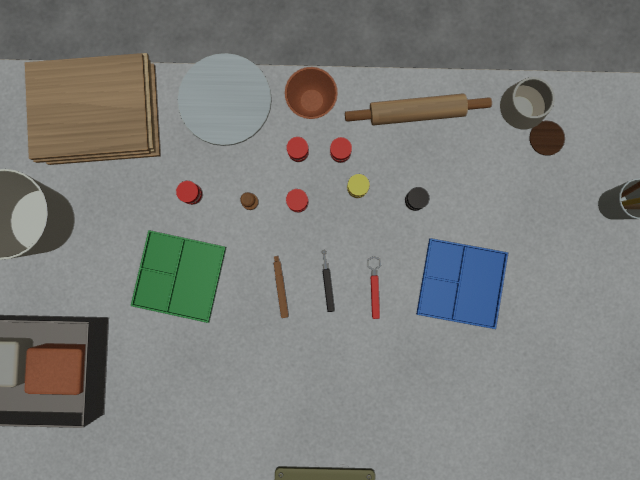

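View pics/scene0.png

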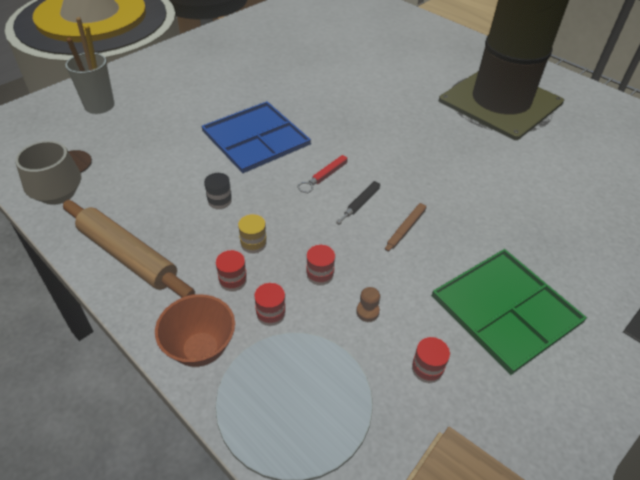

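The top view shows the green tray at (179,276) and the blue tray at (462,284), both with their small pockets on the left (world +y). The tools are the knife (281,287), the black tool (328,281) and the loop tool (375,288). The yellow jar is at (358,185), the black jar at (417,198) and the stamp at (249,201). There are four red-lidded jars, at (297,149), (341,149), (188,192) and (297,200). Next I measure all of these.

```bash
cat > meas.py <<'E'
from h import *
def rgbm(d):
    p=cv2.cvtColor(d['pixels'],cv2.COLOR_RGB2HSV); return p[...,0].astype(int),p[...,1].astype(int),p[...,2].astype(int)
def blobs(m,amin=60):
    n,l,st,c=cv2.connectedComponentsWithStats(m.astype(np.uint8))
    return [(l==i,st[i,4],c[i]) for i in range(1,n) if st[i,4]>amin]
def disc(b):
    (u,v),r=cv2.minEnclosingCircle(np.argwhere(b)[:,::-1].astype(np.float32)); return u,v,r
def masks(d):
    h,s,v=rgbm(d)
    return dict(red=((h<5)|(h>174))&(s>150)&(v>70),yel=(h>22)&(h<35)&(s>120)&(v>60),grn=(h>45)&(h<75)&(s>120),blu=(h>100)&(h<125)&(s>120),brn=(h>=5)&(h<16)&(s>90)&(v>30),blk=(v<45))
E
python3 - <<'E'
from meas import *
d=img('top'); P=cloud(d); M=masks(d)
for k in ['grn','blu']:
    b=max(blobs(M[k]),key=lambda t:t[1])[0]
    b=cv2.morphologyEx(b.astype(np.uint8),cv2.MORPH_CLOSE,np.ones((7,7)))
    pts=np.argwhere(b)[:,::-1]
    w=np.array([ray(d,u,v,.014)[:2] for u,v in pts])
    hull=cv2.convexHull((w*1000).astype(np.float32)); (c,sz,a)=cv2.minAreaRect(hull); print(k,np.round(c,1),np.round(sz,1),round(a,2))
for k in ['red','yel','brn','blk']:
    for b,a,c in blobs(M[k]):
        if not(130<c[1]<320 and 170<c[0]<500): continue
        u,v,r=disc(b); z=np.median(P[b][:,2]); q=P[b]; 
        zt=np.percentile(q[:,2],90)
        w=np.array([ray(d,x,y,.05 if zt>.03 else .016)[:2] for y,x in np.argwhere(b)])*1000
        rc=cv2.minAreaRect(w.astype(np.float32))
        print(k,np.round(c),a,'zt %.3f'%zt,'rect',np.round(rc[0],1),np.round(rc[1],1),round(rc[2],1),'r %.3f'%np.linalg.norm(w.mean(0)),'mean',np.round(w.mean(0),1))
E
```

```text
grn [486.8 312.6] [165.2 159.1] 79.15
blu [ 485.9 -279.2] [166.3 160.9] 80.98
red [297. 148.] 366 zt 0.055 rect [755.8  69.6] [43.6 41. ] 1.5 r 758.066 mean [754.9  69.7]
red [340. 149.] 363 zt 0.054 rect [754.7 -18.6] [45.6 41. ] 1.3 r 755.867 mean [755.6 -19.1]
red [187. 191.] 365 zt 0.054 rect [660.  291.9] [42.4 41.9] 64.8 r 721.554 mean [660.1 291.5]
red [297. 200.] 370 zt 0.054 rect [647.5  67.7] [44.9 41.8] 46.2 r 650.749 mean [647.2  67.4]
red [375. 297.] 290 zt 0.019 rect [453.1 -97.8] [87. 14.] 3.3 r 463.790 mean [453.4 -97.6]
yel [358. 186.] 379 zt 0.054 rect [679.1 -56. ] [45.2 42.9] 1.3 r 682.402 mean [680.1 -56.4]
brn [249. 201.] 228 zt 0.053 rect [643.3 164.4] [32.9 32.6] 1.8 r 664.643 mean [643.9 164.7]
brn [280. 288.] 416 zt 0.018 rect [470.4  99.1] [127.7  14.7] 9.8 r 477.614 mean [467.3  98.6]
blk [410. 204.] 68 zt 0.050 rect [ 646.1 -164.5] [39.1 18.6] 39.5 r 665.490 mean [ 645.2 -162.9]
```

Run:
```python
import cv2
i=cv2.imread('pics/top0.png')[130:330,180:400]
cv2.imwrite('pics/crop1.png',cv2.resize(i,None,fx=3,fy=3,interpolation=2))
```

```text
(no output)
```

View pics/crop1.png

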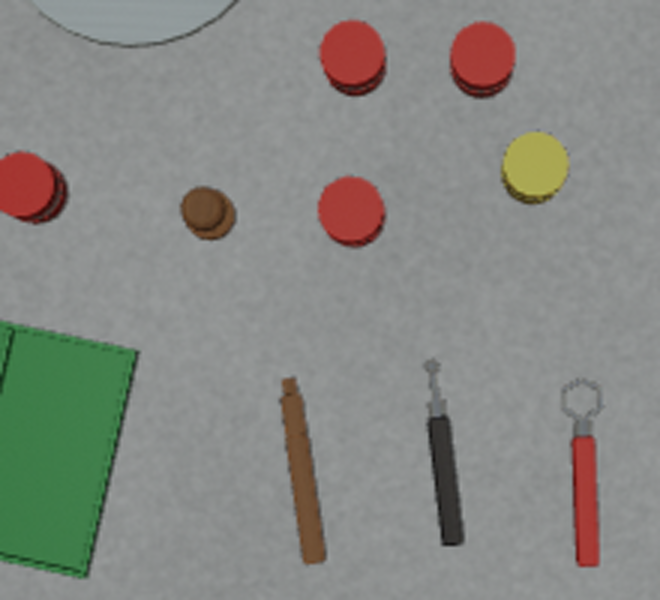

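There are four candidates for the red jar in the top view: (297,149), (341,149), (188,192) and (297,200). Their distances from the base are 0.758, 0.756, 0.722 and 0.651 m, so the one meant is (297,200), at world (0.647, 0.067). The crop shows it alone between the stamp and the yellow jar. Tray sizes came out at 160 x 166 mm and lid heights at about 54 mm, both matching the given sizes. Moving now.

```bash
cat > go.py <<'E'
import sys
from h import *
s=env.read_state(); Rm=R.from_euler('xyz',s['eef_rot']).as_matrix(); p=s['eef_pos']
print('t %.1f'%s['time'],'p',np.round(p*1000,1),'yaw %.1f'%np.degrees(s['eef_rot'][2]),'w %.1f'%(s['width']*1000))
for a in sys.argv[1:]:
    x,y,z,yaw=map(float,a.split(','))
    w=R.from_matrix(Rm.T@R.from_euler('xyz',[180,0,yaw],degrees=True).as_matrix()).as_rotvec(degrees=True)
    print(a,'-> cm',np.round(Rm.T@(np.array([x,y,z])/1000-p)*100,2),'deg',np.round(w,1))
E
python3 go.py 473,-96.6,120,-86.7 473,-96.6,30,-86.7
```

```text
t 0.1 p [ 147.1 -607.   238.1] yaw -76.4 w 88.1
473,-96.6,120,-86.7 -> cm [-41.9  -43.7   11.86] deg [ 0.   0.1 10.3]
473,-96.6,30,-86.7 -> cm [-41.89 -43.7   20.86] deg [ 0.   0.1 10.3]
```

```bash
python3 -m jog '[[0,[-4,-4,0],[0,0,1]],[0,[-10,-10,0],[0,0,3]],[0,[-41.9,-43.7,11.9],[0,0,10.3]],[0,[-41.9,-43.7,11.9],[0,0,10.3]],[0,[-41.9,-43.7,11.9],[0,0,10.3]],[0,[-41.9,-43.7,11.9],[0,0,10.3]],[0,[-41.9,-43.7,11.9],[0,0,10.3]],[0,[-41.9,-43.7,11.9],[0,0,10.3]],[0,[-41.9,-43.7,11.9],[0,0,10.3]],[0,[-41.9,-43.7,11.9],[0,0,10.3]],[0,[-41.9,-43.7,11.9],[0,0,10.3]],[0,[-41.9,-43.7,11.9],[0,0,10.3]],[0,[-41.9,-43.7,11.9],[0,0,10.3]],[0,[-41.9,-43.7,11.9],[0,0,10.3]],[0,[-41.9,-43.7,11.9],[0,0,10.3]],[0,[-41.9,-43.7,11.9],[0,0,10.3]],[0,[-41.9,-43.7,11.9],[0,0,10.3]],[0,[-41.9,-43.7,11.9],[0,0,10.3]],[0,[-41.9,-43.7,11.9],[0,0,10.3]]]' 15
python3 - <<'E'
from h import *
d=img('wrist','w1.png')
E
python3 go.py 473,-96.6,30,-86.7 473,-96.6,3,-86.7
```

```text
time: 1.73
eef_pos: [0.4721, -0.0983, 0.1198]
eef_rot: [3.14, 0.0, -1.515]
wrist_force: [0.0, -0.2, 0.6]
width: 0.0884
t 1.8 p [472.1 -98.5 119.9] yaw -86.9 w 88.0
473,-96.6,30,-86.7 -> cm [-0.18 -0.11  8.99] deg [ 0.1  0.  -0.2]
473,-96.6,3,-86.7 -> cm [-0.18 -0.11 11.69] deg [ 0.1  0.  -0.2]
```

View pics/w1.png

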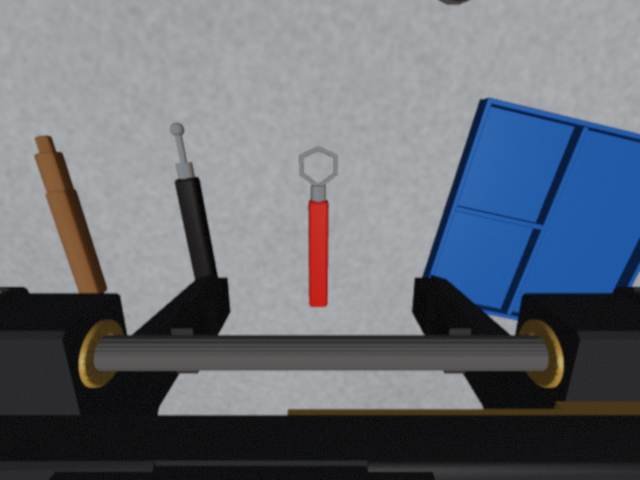

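The wrist view shows the red handle at (318,255), centred between the fingers and vertical. Descending to grip.

```bash
python3 -m jog '[[0,[-0.2,-0.1,3],[0,0,0]],[0,[-0.2,-0.1,6],[0,0,0]],[0,[-0.2,-0.1,9],[0,0,0]],[0,[-0.2,-0.1,10.7],[0,0,0]],[0,[-0.2,-0.1,11.6],[0,0,0]],[0,[-0.2,-0.1,11.6],[0,0,0]],[1,[-0.2,-0.1,11.6],[0,0,0]],[1,[-0.2,-0.1,11.6],[0,0,0]],[1,[-0.2,-0.1,11.6],[0,0,0]],[1,[-0.2,-0.1,11.6],[0,0,0]],[1,[-0.2,-0.1,11.6],[0,0,0]],[1,[-0.2,-0.1,11.6],[0,0,0]],[1,[-0.2,-0.1,11.6],[0,0,0]],[1,[-0.2,-0.1,11.6],[0,0,0]],[1,[-0.2,-0.1,10],[0,0,0]],[1,[-0.2,-0.1,8],[0,0,0]],[1,[-0.2,-0.1,6],[0,0,0]],[1,[-0.2,-0.1,6],[0,0,0]]]' 20
python3 go.py 480,-315.8,60,-99 480,-315.8,8,-99
```

```text
time: 3.28
eef_pos: [0.4743, -0.0968, 0.0624]
eef_rot: [-3.138, -0.001, -1.516]
wrist_force: [0.9, 0.2, -0.1]
width: 0.0102
t 3.3 p [474.3 -96.8  62.4] yaw -86.9 w 10.2
480,-315.8,60,-99 -> cm [21.9   0.63  0.25] deg [-0.2 -0.  12.1]
480,-315.8,8,-99 -> cm [21.9   0.64  5.45] deg [-0.2 -0.  12.1]
```

Width is 10.2 mm where 16 was expected. Checking what is held.

Run:
```python
from h import *
d=img('wrist','w2.png'); e=img('scene'); print(env.read_state()['width'])
cv2.imwrite('pics/s2.png',cv2.resize(e['pixels'][100:300,220:450,::-1],None,fx=3,fy=3))
```

```text
0.00254867866804781
```

View pics/w2.png

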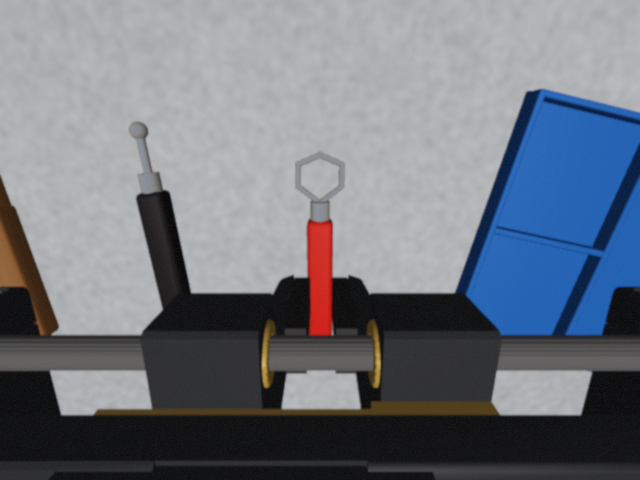

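The loop tool is still on the table at (320,275) with the fingers above it. They close at only about 80 mm/s, so I lifted too early. Retrying with the jaws pre-closed and a longer wait.

```bash
python3 -m jog '[[0.5,[0,0.1,0],[0,0,0]],[0.5,[0,0.1,0],[0,0,0]],[0.5,[0,0.1,0],[0,0,0]],[0.5,[0,0.1,0],[0,0,0]],[0.5,[0,0.1,0],[0,0,0]],[0.5,[0,0.1,0],[0,0,0]],[0.5,[0,0.1,0],[0,0,0]],[0.5,[0,0.1,2],[0,0,0]],[0.5,[0,0.1,4],[0,0,0]],[0.5,[0,0.1,5.3],[0,0,0]],[0.5,[0,0.1,5.9],[0,0,0]],[1,[0,0.1,5.9],[0,0,0]],[1,[0,0.1,5.9],[0,0,0]],[1,[0,0.1,5.9],[0,0,0]],[1,[0,0.1,5.9],[0,0,0]],[1,[0,0.1,5.9],[0,0,0]],[1,[0,0.1,5.9],[0,0,0]],[1,[0,0.1,5.9],[0,0,0]],[1,[0,0.1,5.9],[0,0,0]],[1,[0,0.1,5.9],[0,0,0]]]' 20
python3 go.py 480,-315.8,60,-99 480,-315.8,8,-99
```

```text
time: 5.05
eef_pos: [0.4726, -0.0965, 0.0015]
eef_rot: [-3.141, 0.0, -1.516]
wrist_force: [1.4, 1.5, 3.7]
width: 0.0159
t 5.0 p [472.6 -96.5   1.5] yaw -86.8 w 15.9
480,-315.8,60,-99 -> cm [21.94  0.46 -5.85] deg [-0.1  0.  12.2]
480,-315.8,8,-99 -> cm [21.94  0.47 -0.65] deg [-0.1  0.  12.2]
```

```bash
python3 -m jog '[[1,[0,0,-2],[0,0,0]],[1,[0,0,-4],[0,0,0]],[1,[1,0,-6],[0,0,1]],[1,[4,0.1,-6],[0,0,3]],[1,[7,0.2,-6],[0,0,5]],[1,[10,0.3,-6],[0,0,7]],[1,[13,0.4,-6],[0,0,9]],[1,[16,0.5,-6],[0,0,11]],[1,[19,0.5,-6],[0,0,12.2]],[1,[21,0.5,-6],[0,0,12.2]],[1,[21.9,0.5,-6],[0,0,12.2]],[1,[21.9,0.5,-6],[0,0,12.2]],[1,[21.9,0.5,-4],[0,0,12.2]],[1,[21.9,0.5,-2.5],[0,0,12.2]],[1,[21.9,0.5,-2],[0,0,12.2]],[1,[21.9,0.5,-2],[0,0,12.2]]]'
python3 - <<'E'
from h import *
img('wrist','w3.png')
E
python3 go.py 480,-315.8,6,-99
```

```text
time: 6.38
eef_pos: [0.479, -0.3126, 0.0201]
eef_rot: [3.139, 0.003, -1.726]
wrist_force: [-0.3, 0.3, -0.5]
width: 0.016
t 6.4 p [ 479.5 -313.4   21. ] yaw -98.9 w 15.8
480,-315.8,6,-99 -> cm [ 0.23 -0.09  1.5 ] deg [0.  0.1 0.1]
```

View pics/w3.png

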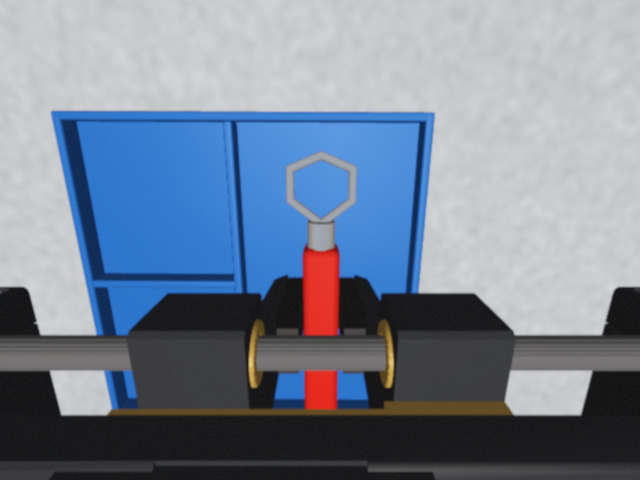

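The tool is held at (320,280), parallel to the tray walls and inside the long pocket. Setting it down.

```bash
python3 -m jog '[[1,[0.2,-0.1,0.6],[0,0,0]],[1,[0.2,-0.1,1.1],[0,0,0]],[1,[0.2,-0.1,1.45],[0,0,0]],[1,[0.2,-0.1,1.5],[0,0,0]],[1,[0.2,-0.1,1.5],[0,0,0]],[0.66,[0.2,-0.1,1.5],[0,0,0]],[0.66,[0.2,-0.1,1.5],[0,0,0]],[0.66,[0.2,-0.1,1.5],[0,0,0]],[0.66,[0.2,-0.1,1.5],[0,0,0]],[0.66,[0.2,-0.1,0],[0,0,0]],[0.66,[0.2,-0.1,-2],[0,0,0]],[0.2,[0.2,-0.1,-5],[0,0,0]],[0.2,[0.2,-0.1,-7],[0,0,0]],[0.2,[0.2,-0.1,-7],[0,0,0]]]'
python3 - <<'E'
from meas import *
d=img('top','t3.png'); M=masks(d)
b=max([x for x in blobs(M['yel'])],key=lambda t:t[1])[0]
print(disc(b),ray(d,*disc(b)[:2],.05))
for b,a,c in blobs(M['red']):
    if c[1]>230: print(c,a)
E
python3 go.py 680,-56,85,-99 680,-56,25,-99
```

```text
time: 7.6
eef_pos: [0.4825, -0.3173, 0.095]
eef_rot: [-3.136, -0.001, -1.727]
wrist_force: [1.1, -0.8, 0.8]
width: 0.0479
(357.4876403808594, 185.543212890625, 11.468338012695312) [ 0.68005362 -0.05594463  0.05      ]
[476.21153846 309.58653846] 104
t 7.7 p [ 481.5 -316.6   93.1] yaw -98.9 w 51.9
680,-56,85,-99 -> cm [-28.83 -15.55   0.87] deg [-0.2  0.   0.1]
680,-56,25,-99 -> cm [-28.83 -15.53   6.87] deg [-0.2  0.   0.1]
```

```bash
python3 -m jog '[[0.1,[-3,-1.6,0],[0,0,0]],[0.1,[-28.8,-15.5,0.5],[0,0,0]],[0.1,[-28.8,-15.5,0.5],[0,0,0]],[0.1,[-28.8,-15.5,0.5],[0,0,0]],[0.1,[-28.8,-15.5,0.5],[0,0,0]],[0.1,[-28.8,-15.5,0.5],[0,0,0]],[0.1,[-28.8,-15.5,0.5],[0,0,0]],[0.1,[-28.8,-15.5,0.5],[0,0,0]],[0.1,[-28.8,-15.5,0.5],[0,0,0]],[0.1,[-28.8,-15.5,0.5],[0,0,0]],[0.1,[-28.8,-15.5,0.5],[0,0,0]],[0.1,[-28.8,-15.5,2],[0,0,0]],[0.1,[-28.8,-15.5,4],[0,0,0]],[0.1,[-28.8,-15.5,4],[0,0,0]]]'
python3 go.py 680,-56,25,-99
```

```text
time: 8.82
eef_pos: [0.6754, -0.0588, 0.05]
eef_rot: [3.137, -0.002, -1.73]
wrist_force: [-0.6, 0.6, -0.1]
width: 0.0792
t 8.8 p [675.4 -58.8  50. ] yaw -99.1 w 79.2
680,-56,25,-99 -> cm [-0.36 -0.42  2.49] deg [ 0.3 -0.1 -0.1]
```

```bash
python3 -m jog '[[0.1,[-0.2,-0.4,0.5],[0,0,0]],[0.1,[-0.2,-0.4,2],[0,0,0]],[0.1,[-0.2,-0.4,2.5],[0,0,0]],[0.1,[-0.2,-0.4,2.5],[0,0,0]],[1,[-0.2,-0.4,2.5],[0,0,0]],[1,[-0.2,-0.4,2.5],[0,0,0]],[1,[-0.2,-0.4,2.5],[0,0,0]],[1,[-0.2,-0.4,2.5],[0,0,0]],[1,[-0.2,-0.4,2.5],[0,0,0]],[1,[-0.2,-0.4,2.5],[0,0,0]],[1,[-0.2,-0.4,2.5],[0,0,0]],[1,[-0.2,-0.4,2.5],[0,0,0]],[1,[-0.2,-0.4,2.5],[0,0,0]],[1,[-0.2,-0.4,2.5],[0,0,0]]]' 20
python3 go.py 531.8,-241.9,90,-99 531.8,-241.9,30,-99
```

```text
time: 9.98
eef_pos: [0.68, -0.0571, 0.0254]
eef_rot: [3.138, -0.002, -1.73]
wrist_force: [-0.9, 1.7, 5.3]
width: 0.0441
t 10.0 p [680.  -57.1  25.4] yaw -99.1 w 44.1
531.8,-241.9,90,-99 -> cm [20.6  11.73 -6.39] deg [ 0.2 -0.1 -0.1]
531.8,-241.9,30,-99 -> cm [20.59 11.7  -0.39] deg [ 0.2 -0.1 -0.1]
```

```bash
python3 -m jog '[[1,[0,0,-1],[0,0,0]],[1,[0,0,-3],[0,0,0]],[1,[0,0,-5.5],[0,0,0]],[1,[0,0,-8],[0,0,0]],[1,[1.2,0.7,-8],[0,0,0]],[1,[3.6,2.1,-8],[0,0,0]],[1,[6,3.5,-8],[0,0,0]],[1,[8.4,4.9,-8],[0,0,0]],[1,[10.8,6.2,-8],[0,0,0]],[1,[13.2,7.6,-8],[0,0,0]],[1,[15.6,8.9,-8],[0,0,0]],[1,[18,10.2,-8],[0,0,0]],[1,[20,11.4,-8],[0,0,0]],[1,[20.6,11.7,-8],[0,0,0]],[1,[20.6,11.7,-7],[0,0,0]],[1,[20.6,11.7,-5],[0,0,0]],[1,[20.6,11.7,-3.5],[0,0,0]],[1,[20.6,11.7,-2.5],[0,0,0]],[1,[20.6,11.7,-2.5],[0,0,0]]]'
python3 - <<'E'
from h import *
img('wrist','w4.png')
E
python3 go.py 531.8,-241.9,30,-99
```

```text
time: 11.57
eef_pos: [0.5316, -0.2395, 0.0487]
eef_rot: [3.134, 0.001, -1.727]
wrist_force: [0.2, 0.4, -1.0]
width: 0.0441
t 11.6 p [ 532.  -240.2   49.8] yaw -99.0 w 44.0
531.8,-241.9,30,-99 -> cm [ 0.17 -0.02  1.98] deg [ 0.3 -0.   0. ]
```

View pics/w4.png

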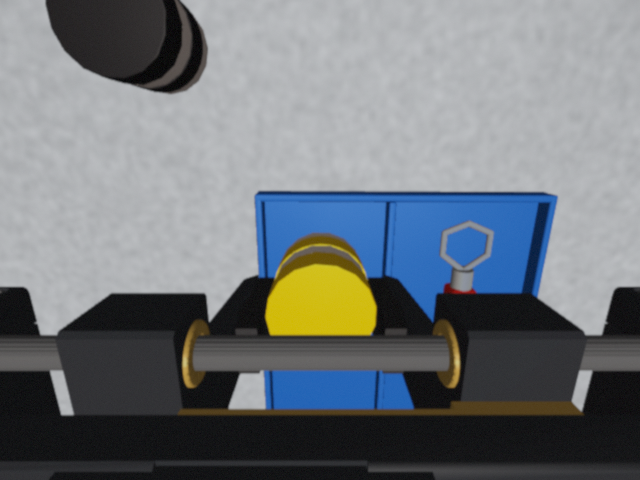

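The yellow jar at (320,300) is upright, over the far small pocket, and the loop tool lies flat at (462,270). Setting the jar down.

```bash
python3 -m jog '[[1,[0.2,0,0.8],[0,0,0]],[1,[0.2,0,1.5],[0,0,0]],[1,[0.2,0,1.9],[0,0,0]],[1,[0.2,0,2],[0,0,0]],[1,[0.2,0,2.05],[0,0,0]],[1,[0.2,0,2.05],[0,0,0]],[0.3,[0.2,0,2.05],[0,0,0]],[0.3,[0.2,0,2.05],[0,0,0]],[0.3,[0.2,0,2.05],[0,0,0]],[0.3,[0.2,0,2.05],[0,0,0]],[0.3,[0.2,0,1],[0,0,0]],[0.3,[0.2,0,-1],[0,0,0]],[0.3,[0.2,0,-4],[0,0,0]],[0.4,[0.2,0,-6],[0,0,0]],[0.5,[0.2,0,-6],[0,0,0]]]'
python3 - <<'E'
from meas import *
d=img('top','t4.png'); M=masks(d)
b=max([x for x in blobs(M['yel'])],key=lambda t:t[1])[0]
print(disc(b),ray(d,*disc(b)[:2],.054))
E
python3 go.py 470,99,90,-80.2 470,99,2,-80.2
```

```text
time: 12.87
eef_pos: [0.5347, -0.2436, 0.1146]
eef_rot: [-3.139, -0.002, -1.728]
wrist_force: [0.0, -0.5, 0.9]
width: 0.0505
t 12.9 p [ 533.7 -243.   112.6] yaw -99.0 w 46.6
470,99,90,-80.2 -> cm [-32.79  11.65   2.22] deg [  0.   -0.1 -18.8]
470,99,2,-80.2 -> cm [-32.8   11.64  11.02] deg [  0.   -0.1 -18.8]Traceback (most recent call last):
  File "<stdin>", line 3, in <module>
ValueError: max() iterable argument is empty
```

```bash
python3 -m jog '[[0.5,[-3,1,0],[0,0,-1]],[0.5,[-32.8,11.7,2.2],[0,0,-18.8]],[0.5,[-32.8,11.7,2.2],[0,0,-18.8]],[0.5,[-32.8,11.7,2.2],[0,0,-18.8]],[0.5,[-32.8,11.7,2.2],[0,0,-18.8]],[0.5,[-32.8,11.7,2.2],[0,0,-18.8]],[0.5,[-32.8,11.7,2.2],[0,0,-18.8]],[0.5,[-32.8,11.7,2.2],[0,0,-18.8]],[0.5,[-32.8,11.7,2.2],[0,0,-18.8]],[0.5,[-32.8,11.7,2.2],[0,0,-18.8]],[0.5,[-32.8,11.7,4],[0,0,-18.8]],[0.5,[-32.8,11.7,6],[0,0,-18.8]],[0.5,[-32.8,11.7,6],[0,0,-18.8]],[0.5,[-32.8,11.7,6],[0,0,-18.8]]]'
python3 - <<'E'
from meas import *
d=img('wrist','w5.png')
d=img('top','t5.png'); M=masks(d)
b=max([x for x in blobs(M['yel'])],key=lambda t:t[1])[0]
print(disc(b),ray(d,*disc(b)[:2],.054))
E
python3 go.py 470,99,2,-80.2
```

```text
time: 14.08
eef_pos: [0.4686, 0.0981, 0.0515]
eef_rot: [3.138, -0.002, -1.401]
wrist_force: [-0.1, 0.4, 0.2]
width: 0.0441
(447.78204345703125, 258.8717956542969, 12.402009963989258) [ 0.53471471 -0.24070548  0.054     ]
t 14.2 p [469.6  98.5  52.6] yaw -80.3 w 43.8
470,99,2,-80.2 -> cm [-0.06 -0.05  5.06] deg [ 0.1 -0.1 -0.1]
```

View pics/w5.png

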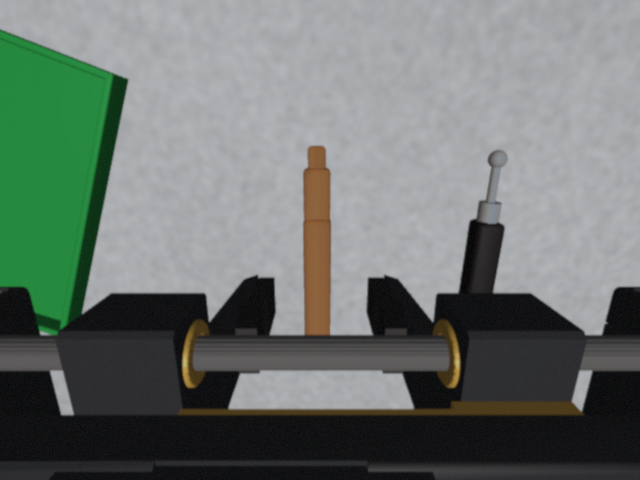

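The knife at (317,270) is centred and aligned between the fingers. The top view puts the yellow jar 3 mm from its pocket centre. Gripping the knife.

```bash
python3 -m jog '[[0.5,[-0.1,-0.1,2],[0,0,0]],[0.5,[-0.1,-0.1,4],[0,0,0]],[0.5,[-0.1,-0.1,4.9],[0,0,0]],[0.5,[-0.1,-0.1,5],[0,0,0]],[1,[-0.1,-0.1,5],[0,0,0]],[1,[-0.1,-0.1,5],[0,0,0]],[1,[-0.1,-0.1,5],[0,0,0]],[1,[-0.1,-0.1,5],[0,0,0]],[1,[-0.1,-0.1,5],[0,0,0]],[1,[-0.1,-0.1,5],[0,0,0]],[1,[-0.1,-0.1,5],[0,0,0]],[1,[-0.1,-0.1,5],[0,0,0]],[1,[-0.1,-0.1,5],[0,0,0]]]' 20
python3 go.py 480,276.3,62,-100.9 480,276.3,7,-100.9
```

```text
time: 15.27
eef_pos: [0.4708, 0.0997, 0.0033]
eef_rot: [-3.141, -0.001, -1.401]
wrist_force: [-0.3, -0.2, 6.3]
width: 0.0159
t 15.3 p [470.8  99.7   3.3] yaw -80.3 w 15.9
480,276.3,62,-100.9 -> cm [-17.24  -3.89  -5.89] deg [-0.  -0.1 20.6]
480,276.3,7,-100.9 -> cm [-17.25  -3.89  -0.39] deg [-0.  -0.1 20.6]
```

```bash
python3 -m jog '[[1,[0,0,-2],[0,0,0]],[1,[0,0,-4],[0,0,0]],[1,[-1,-0.2,-6],[0,0,2]],[1,[-3.5,-0.8,-6],[0,0,5]],[1,[-6,-1.4,-6],[0,0,8]],[1,[-8.5,-2,-6],[0,0,11]],[1,[-11,-2.5,-6],[0,0,14]],[1,[-13.5,-3,-6],[0,0,17]],[1,[-16,-3.6,-6],[0,0,20]],[1,[-17.2,-3.9,-6],[0,0,20.6]],[1,[-17.2,-3.9,-6],[0,0,20.6]],[1,[-17.2,-3.9,-4],[0,0,20.6]],[1,[-17.2,-3.9,-2.5],[0,0,20.6]],[1,[-17.2,-3.9,-2],[0,0,20.6]],[1,[-17.2,-3.9,-2],[0,0,20.6]]]'
python3 - <<'E'
from h import *
img('wrist','w6.png')
E
python3 go.py 480,276.3,7.5,-100.9
```

```text
time: 16.52
eef_pos: [0.4795, 0.2732, 0.0221]
eef_rot: [3.14, -0.004, -1.762]
wrist_force: [0.5, -0.7, -0.6]
width: 0.0158
t 16.6 p [480.1 273.8  22.9] yaw -101.0 w 15.9
480,276.3,7.5,-100.9 -> cm [-0.25  0.05  1.54] deg [ 0.  -0.2 -0.1]
```

View pics/w6.png

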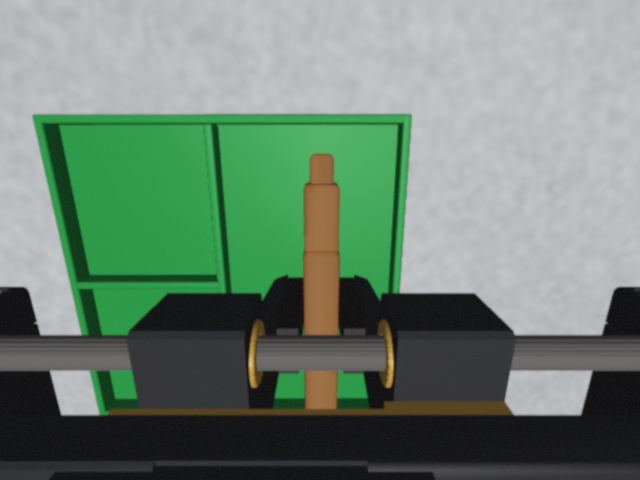

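The knife at (321,270) is parallel to the green tray's walls and inside the long pocket. Setting it down.

```bash
python3 -m jog '[[1,[-0.2,0,0.6],[0,0,0]],[1,[-0.2,0,1.1],[0,0,0]],[1,[-0.2,0,1.45],[0,0,0]],[1,[-0.2,0,1.55],[0,0,0]],[1,[-0.2,0,1.55],[0,0,0]],[0.66,[-0.2,0,1.55],[0,0,0]],[0.66,[-0.2,0,1.55],[0,0,0]],[0.66,[-0.2,0,1.55],[0,0,0]],[0.66,[-0.2,0,1.55],[0,0,0]],[0.66,[-0.2,0,0],[0,0,0]],[0.66,[-0.2,0,-2],[0,0,0]],[0.1,[-0.2,0,-5],[0,0,0]],[0.1,[-0.2,0,-7],[0,0,0]],[0.1,[-0.2,0,-7],[0,0,0]]]'
python3 go.py 648,67.5,85,-100.9 648,67.5,45,-100.9
```

```text
time: 17.73
eef_pos: [0.4827, 0.277, 0.0965]
eef_rot: [-3.136, 0.001, -1.762]
wrist_force: [-0.0, 1.2, -0.4]
width: 0.048
t 17.7 p [482.7 277.   96.5] yaw -101.0 w 48.0
648,67.5,85,-100.9 -> cm [ 17.43 -20.2    1.23] deg [-0.3  0.1 -0.1]
648,67.5,45,-100.9 -> cm [ 17.43 -20.18   5.23] deg [-0.3  0.1 -0.1]
```

```bash
python3 -m jog '[[0.1,[2,-2.3,0],[0,0,0]],[0.1,[17.4,-20.2,1],[0,0,0]],[0.1,[17.4,-20.2,1],[0,0,0]],[0.1,[17.4,-20.2,1],[0,0,0]],[0.1,[17.4,-20.2,1],[0,0,0]],[0.1,[17.4,-20.2,1],[0,0,0]],[0.1,[17.4,-20.2,1],[0,0,0]],[0.1,[17.4,-20.2,1],[0,0,0]],[0.1,[17.4,-20.2,1],[0,0,0]],[0.1,[17.4,-20.2,1],[0,0,0]],[0.1,[17.4,-20.2,2],[0,0,0]],[0.1,[17.4,-20.2,3.5],[0,0,0]],[0.1,[17.4,-20.2,3.5],[0,0,0]]]'
python3 go.py 648,67.5,25,-100.9
```

```text
time: 18.82
eef_pos: [0.6451, 0.0701, 0.0593]
eef_rot: [3.141, 0.001, -1.759]
wrist_force: [-0.1, -0.6, -1.2]
width: 0.0793
t 18.8 p [645.1  70.1  59.3] yaw -100.8 w 79.3
648,67.5,25,-100.9 -> cm [ 0.21 -0.34  3.43] deg [0.1 0.1 0.1]
```

```bash
python3 -m jog '[[0.1,[0.2,-0.2,1],[0,0,0]],[0.1,[0.2,-0.2,2.5],[0,0,0]],[0.1,[0.2,-0.2,3.4],[0,0,0]],[0.1,[0.2,-0.2,3.4],[0,0,0]],[1,[0.2,-0.2,3.4],[0,0,0]],[1,[0.2,-0.2,3.4],[0,0,0]],[1,[0.2,-0.2,3.4],[0,0,0]],[1,[0.2,-0.2,3.4],[0,0,0]],[1,[0.2,-0.2,3.4],[0,0,0]],[1,[0.2,-0.2,3.4],[0,0,0]],[1,[0.2,-0.2,3.4],[0,0,0]],[1,[0.2,-0.2,3.4],[0,0,0]],[1,[0.2,-0.2,3.4],[0,0,0]],[1,[0.2,-0.2,3.4],[0,0,0]]]' 20
python3 go.py 533.9,348.4,105,-100.9 533.9,348.4,29,-100.9
```

```text
time: 19.98
eef_pos: [0.6472, 0.0681, 0.0259]
eef_rot: [-3.142, 0.002, -1.759]
wrist_force: [-0.2, 1.2, 5.7]
width: 0.044
t 20.0 p [647.2  68.1  25.9] yaw -100.8 w 44.0
533.9,348.4,105,-100.9 -> cm [-25.43  16.37  -7.88] deg [-0.   0.1  0.1]
533.9,348.4,29,-100.9 -> cm [-25.41  16.37  -0.28] deg [-0.   0.1  0.1]
```

```bash
python3 -m jog '[[1,[0,0,-1],[0,0,0]],[1,[0,0,-3],[0,0,0]],[1,[0,0,-5.5],[0,0,0]],[1,[0,0,-8],[0,0,0]],[1,[-1.4,0.9,-8],[0,0,0]],[1,[-4,2.6,-8],[0,0,0]],[1,[-6.7,4.3,-8],[0,0,0]],[1,[-9.4,6,-8],[0,0,0]],[1,[-12,7.7,-8],[0,0,0]],[1,[-14.6,9.4,-8],[0,0,0]],[1,[-17.3,11.1,-8],[0,0,0]],[1,[-20,12.8,-8],[0,0,0]],[1,[-22.5,14.5,-8],[0,0,0]],[1,[-24.6,15.8,-8],[0,0,0]],[1,[-25.4,16.4,-8],[0,0,0]],[1,[-25.4,16.4,-7],[0,0,0]],[1,[-25.4,16.4,-5],[0,0,0]],[1,[-25.4,16.4,-3.5],[0,0,0]],[1,[-25.4,16.4,-2.5],[0,0,0]],[1,[-25.4,16.4,-2.5],[0,0,0]]]'
python3 - <<'E'
from h import *
img('wrist','w7.png')
E
python3 go.py 533.9,348.4,30,-100.9
```

```text
time: 21.65
eef_pos: [0.5331, 0.3446, 0.0486]
eef_rot: [3.139, -0.003, -1.762]
wrist_force: [-0.2, -0.4, -1.8]
width: 0.044
t 21.7 p [533.7 345.6  50. ] yaw -100.9 w 44.4
533.9,348.4,30,-100.9 -> cm [-0.28  0.04  2.  ] deg [ 0.1 -0.1 -0. ]
```

View pics/w7.png

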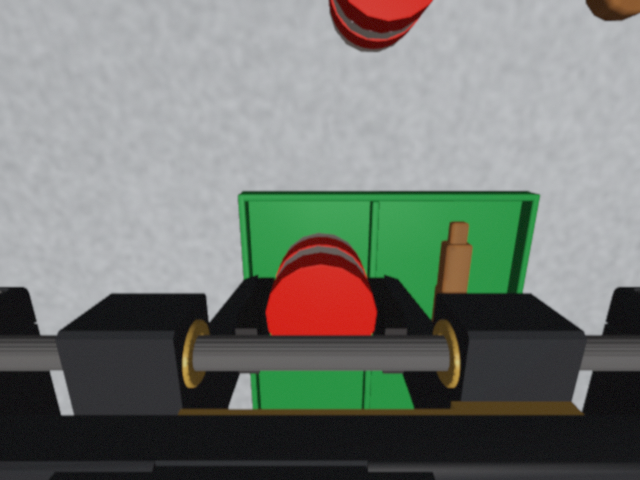

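The red jar at (320,300) is upright over the far small pocket, and the knife lies flat at (457,265). Setting the jar down.

```bash
python3 -m jog '[[1,[-0.2,0,0.8],[0,0,0]],[1,[-0.2,0,1.5],[0,0,0]],[1,[-0.2,0,1.9],[0,0,0]],[1,[-0.2,0,2],[0,0,0]],[1,[-0.2,0,2.03],[0,0,0]],[1,[-0.2,0,2.03],[0,0,0]],[0.3,[-0.2,0,2.03],[0,0,0]],[0.3,[-0.2,0,2.03],[0,0,0]],[0.3,[-0.2,0,2.03],[0,0,0]],[0.3,[-0.2,0,2.03],[0,0,0]],[0.3,[-0.2,0,1],[0,0,0]],[0.3,[-0.2,0,-1],[0,0,0]],[0.3,[-0.2,0,-4],[0,0,0]],[0.3,[-0.2,0,-5],[0,0,0]],[0.3,[-0.2,0,-5],[0,0,0]]]'
python3 go.py 643,165,90,-100.9 643,165,20,-100.9
```

```text
time: 22.95
eef_pos: [0.5364, 0.3487, 0.1034]
eef_rot: [-3.138, 0.003, -1.762]
wrist_force: [-0.3, -0.7, 0.2]
width: 0.062
t 22.9 p [536.4 348.7 103.4] yaw -100.9 w 62.0
643,165,90,-100.9 -> cm [ 16.02 -13.95   1.35] deg [-0.2  0.2 -0. ]
643,165,20,-100.9 -> cm [ 16.04 -13.92   8.35] deg [-0.2  0.2 -0. ]
```

Run:
```python
from h import *
e=img('scene'); cv2.imwrite('pics/s8.png',cv2.resize(e['pixels'][170:420,300:620,::-1],None,fx=2.4,fy=2.4))
```

```text
(no output)
```

View pics/s8.png

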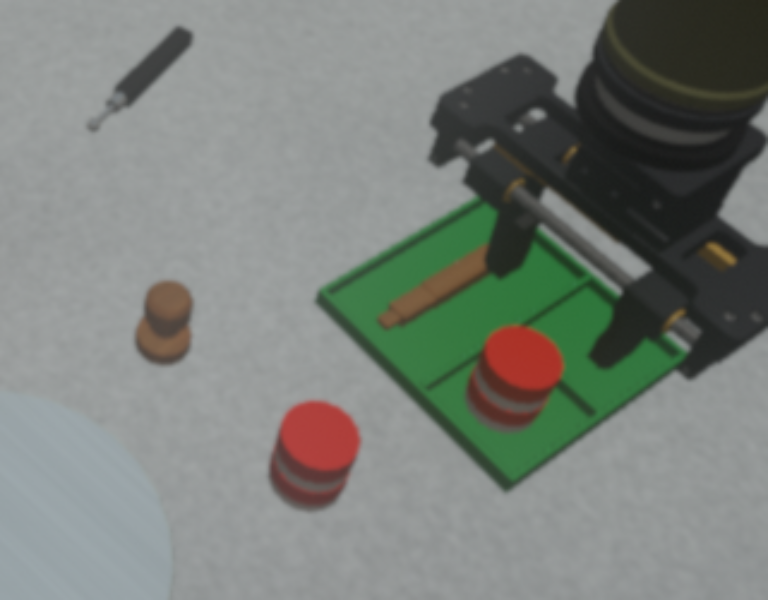

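The red jar stands in the far small pocket at crop (515,380), with the knife flat in the long pocket at (435,290). Moving above the stamp, then refining its position from the knob.

```bash
python3 -m jog '[[0.3,[2,-1.7,0],[0,0,0]],[0.3,[16,-13.9,1],[0,0,0]],[0.3,[16,-13.9,1],[0,0,0]],[0.3,[16,-13.9,1],[0,0,0]],[0.3,[16,-13.9,1],[0,0,0]],[0.3,[16,-13.9,1],[0,0,0]],[0.3,[16,-13.9,1],[0,0,0]],[0.3,[16,-13.9,1],[0,0,0]],[0.3,[16,-13.9,3],[0,0,0]],[0.3,[16,-13.9,3],[0,0,0]]]'
python3 - <<'E'
from h import *
d=img('wrist','w9.png')
i=cv2.imread('pics/top0.png')[:,:,::-1]; t=env.get_image('top'); t['f']=240/np.tan(np.radians(t['vertical_fov'])/2)
print(ray(t,247.7,199.3,.048))
E
python3 go.py 643,165,20,-100.9
```

```text
time: 23.83
eef_pos: [0.6375, 0.1673, 0.0679]
eef_rot: [3.135, 0.0, -1.758]
wrist_force: [-1.3, -0.5, -0.8]
width: 0.0616
[0.64688778 0.16747658 0.048     ]
t 23.9 p [639.2 167.1  70.3] yaw -100.8 w 61.7
643,165,20,-100.9 -> cm [ 0.13 -0.43  5.03] deg [0.2 0.  0.1]
```

View pics/w9.png

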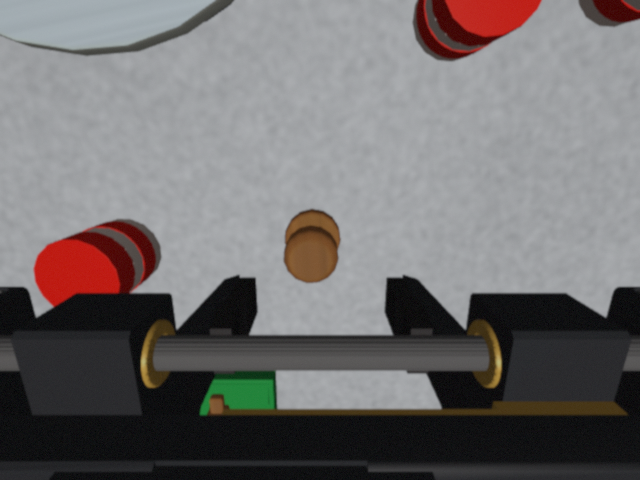

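The knob is at (311,255) in the wrist view. I cast that ray to get its position.

```bash
python3 - <<'E'
from h import *
d=img('wrist'); print(ray(d,311,255,.048), cloud(d)[250:260,306:316].reshape(-1,3).mean(0))
E
python3 go.py 646,167,20,-100.9
```

```text
[0.65200843 0.16953002 0.048     ] [0.65435476 0.16916524 0.05398889]
t 24.0 p [640.1 166.7  71.2] yaw -100.8 w 61.6
646,167,20,-100.9 -> cm [-0.13 -0.57  5.12] deg [0.  0.1 0.1]
```

```bash
python3 -m jog '[[0.3,[-0.3,-0.8,0.5],[0,0,0]],[0.3,[-0.3,-0.8,2],[0,0,0]],[0.3,[-0.3,-0.8,4],[0,0,0]],[0.3,[-0.3,-0.8,5.1],[0,0,0]],[0.3,[-0.3,-0.8,5.1],[0,0,0]],[1,[-0.3,-0.8,5.1],[0,0,0]],[1,[-0.3,-0.8,5.1],[0,0,0]],[1,[-0.3,-0.8,5.1],[0,0,0]],[1,[-0.3,-0.8,5.1],[0,0,0]],[1,[-0.3,-0.8,5.1],[0,0,0]],[1,[-0.3,-0.8,5.1],[0,0,0]],[1,[-0.3,-0.8,5.1],[0,0,0]],[1,[-0.3,-0.8,5.1],[0,0,0]],[1,[-0.3,-0.8,5.1],[0,0,0]]]' 20
python3 go.py 456.3,363.2,100,-100.9 456.3,363.2,24,-100.9
```

```text
time: 25.15
eef_pos: [0.6492, 0.1685, 0.0208]
eef_rot: [-3.141, 0.002, -1.759]
wrist_force: [-0.1, 0.5, 5.8]
width: 0.0289
t 25.1 p [649.2 168.5  20.8] yaw -100.8 w 28.9
456.3,363.2,100,-100.9 -> cm [-15.53  22.58  -7.9 ] deg [-0.   0.1  0.1]
456.3,363.2,24,-100.9 -> cm [-15.52  22.59  -0.3 ] deg [-0.   0.1  0.1]
```

```bash
python3 -m jog '[[1,[0,0,-1],[0,0,0]],[1,[0,0,-3],[0,0,0]],[1,[0,0,-5.5],[0,0,0]],[1,[0,0,-8],[0,0,0]],[1,[-1,1.4,-8],[0,0,0]],[1,[-2.6,3.7,-8],[0,0,0]],[1,[-4.2,6.1,-8],[0,0,0]],[1,[-5.8,8.4,-8],[0,0,0]],[1,[-7.4,10.8,-8],[0,0,0]],[1,[-9,13.1,-8],[0,0,0]],[1,[-10.7,15.5,-8],[0,0,0]],[1,[-12.3,17.9,-8],[0,0,0]],[1,[-13.9,20.2,-8],[0,0,0]],[1,[-15.1,22,-8],[0,0,0]],[1,[-15.5,22.6,-8],[0,0,0]],[1,[-15.5,22.6,-7],[0,0,0]],[1,[-15.5,22.6,-5],[0,0,0]],[1,[-15.5,22.6,-3.5],[0,0,0]],[1,[-15.5,22.6,-2.5],[0,0,0]],[1,[-15.5,22.6,-2.5],[0,0,0]]]'
python3 - <<'E'
from h import *
img('wrist','w10.png')
E
python3 go.py 456.3,363.2,25,-100.9
```

```text
time: 26.82
eef_pos: [0.4564, 0.3602, 0.0437]
eef_rot: [3.141, -0.002, -1.762]
wrist_force: [-0.3, 0.9, -0.9]
width: 0.0286
t 26.9 p [456.8 360.9  44.8] yaw -100.9 w 28.2
456.3,363.2,25,-100.9 -> cm [-0.21  0.09  1.98] deg [ 0. -0. -0.]
```

View pics/w10.png

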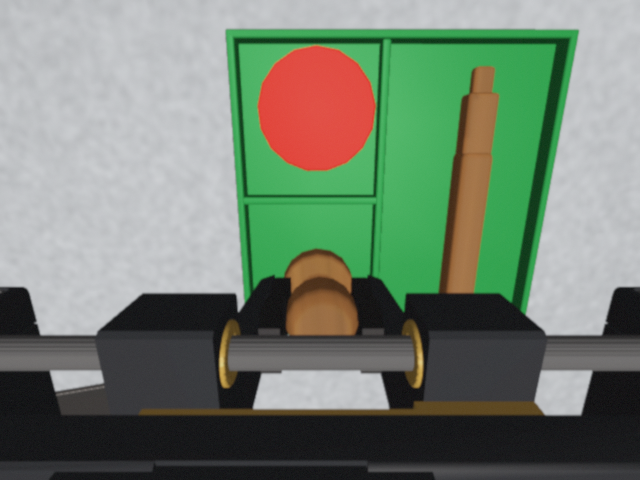

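The stamp at (320,300) is over the free small pocket. The red jar at (317,108) and the knife at (470,190) sit inside theirs. Setting the stamp down.

```bash
python3 -m jog '[[1,[-0.2,0,0.8],[0,0,0]],[1,[-0.2,0,1.5],[0,0,0]],[1,[-0.2,0,1.9],[0,0,0]],[1,[-0.2,0,2],[0,0,0]],[1,[-0.2,0,2.05],[0,0,0]],[1,[-0.2,0,2.05],[0,0,0]],[0.4,[-0.2,0,2.05],[0,0,0]],[0.4,[-0.2,0,2.05],[0,0,0]],[0.4,[-0.2,0,2.05],[0,0,0]],[0.4,[-0.2,0,2.05],[0,0,0]],[0.4,[-0.2,0,1],[0,0,0]],[0.4,[-0.2,0,-1],[0,0,0]],[0.4,[-0.2,0,-5],[0,0,0]],[0.4,[-0.2,0,-8],[0,0,0]],[0.4,[-0.2,0,-8],[0,0,0]]]'
python3 go.py 470,100,200,-90
```

```text
time: 28.12
eef_pos: [0.4606, 0.3648, 0.1311]
eef_rot: [-3.134, 0.007, -1.762]
wrist_force: [1.4, -0.5, 0.3]
width: 0.0527
t 28.1 p [460.6 364.8 131.1] yaw -100.9 w 52.7
470,100,200,-90 -> cm [25.77 -6.   -7.04] deg [ -0.5   0.4 -10.9]
```

```bash
python3 -m jog '[[0.4,[1,0,-2],[0,0,0]],[0.4,[4,-1,-5],[0,0,0]],[0.4,[8,-2,-7],[0,0,0]],[0.4,[12,-3,-7],[0,0,0]],[0.4,[16,-4,-7],[0,0,0]],[0.4,[20,-5,-7],[0,0,0]],[0.4,[24,-6,-7],[0,0,0]],[0.4,[25.8,-6,-7],[0,0,0]],[0.4,[25.8,-6,-7],[0,0,0]],[0.4,[25.8,-6,-7],[0,0,0]]]'
python3 - <<'E'
from meas import *
d=img('top','t11.png')
e=img('scene','s11.png')
def loc(u,v,h,c,yaw):
    w=ray(d,u,v,h)[:2]*1000-c; a=np.radians(yaw); return np.array([[np.cos(a),np.sin(a)],[-np.sin(a),np.cos(a)]])@w
M=masks(d)
B=np.array([485.9,-279.2]);G=np.array([486.8,312.6])
for k in ['yel','red','brn']:
    for b,a,c in blobs(M[k],40):
        for nm,C,y in [('blue',B,-9),('green',G,-10.85)]:
            l=loc(*c,.02 if a>250 and k!='yel' else .054,C,y)
            if abs(l).max()<90: 
                rc=cv2.minAreaRect(np.array([loc(x,yy,.02,C,y) for yy,x in np.argwhere(b)],np.float32))
                print(k,a,np.round(c),nm,np.round(l,1),'rect',np.round(rc[1]),round(rc[2],1))
E
```

```text
time: 28.95
eef_pos: [0.4697, 0.0985, 0.1998]
eef_rot: [-3.134, 0.007, -1.765]
wrist_force: [0.2, 1.3, -0.2]
width: 0.0532
yel 389 [448. 259.] blue [41.4 44.5] rect [42. 49.] 15.3
red 382 [158. 252.] green [40.2 50.6] rect [42. 44.] 12.2
red 331 [478. 295.] blue [-18.6 -36.4] rect [16. 88.] 89.8
brn 410 [196. 282.] green [ -4.  -40.6] rect [ 15. 125.] 89.7
brn 261 [151. 291.] green [-40.7  45.1] rect [31. 42.] 12.2
```

View pics/t11.png

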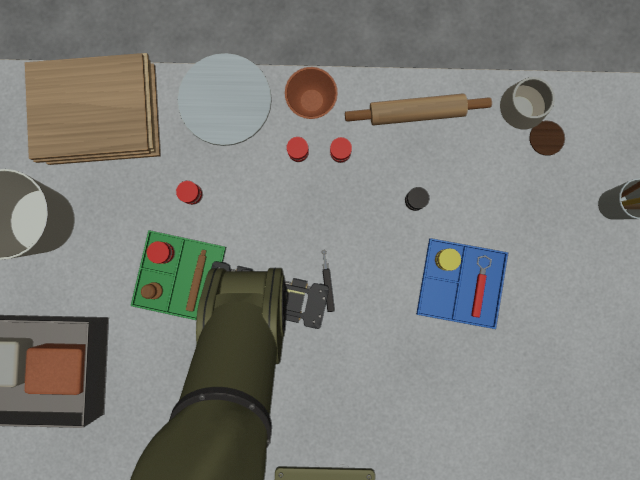

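View pics/s11.png

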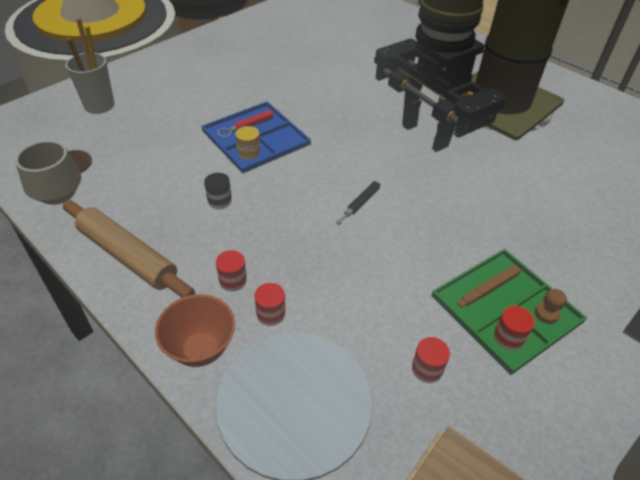

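Top view: yellow jar (448,259) and loop tool (480,287) in the blue tray. Red jar (158,252), stamp (151,291) and knife (197,280) in the green tray. The scene view shows all upright or flat, with the black jar (218,188) and the black tool (358,202) not moved. The gripper is clear.

```bash
python3 -c "
from bench import env
print(env.finish_job())"
```

```text
the job is handed in; nothing more can be done
None
```

Both kits are made up and the job is handed in at about 29 s on the robot's clock, against the 131 s limit. I placed the items in the order you gave.

- **Blue tray:** the loop tool lies in the long pocket, within about 1° of lengthwise, and the yellow jar stands in the far small pocket.
- **Green tray:** the knife lies in the long pocket, also within about 1° of lengthwise. The red jar that started nearest the base stands in the far small pocket and the stamp in the near one.
- **Final check:** the last top and scene views show all five items in their pockets. The jars and stamp are upright, the tools flat, the gripper is clear, and the black-lidded jar and black-handled tool look unmoved. The yellow jar and stamp measured within about 2 mm of their pocket centres.
- **Red jar reading:** the red jar read about 6.6 mm off its pocket centre in the top view, while the arm released it within about 2 mm. I put the difference down to the slanted view. Either way the jar is inside the pocket, with at least 6 mm to the wall.
- **What went wrong:** my first grip on the loop tool missed because the fingers close slowly and I lifted too soon. It stayed on the table and the second try held.
- **Stamp position:** the top and wrist cameras differed by about 5 mm on the stamp's position, so I aimed between them and the grip held.

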